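# Load the balance bar on alternate sides

### The job

Load the pivoting balance bar on alternate sides so that it stays near level: first hang the heavy red saddle weight on the plain arm, then the light yellow one on the arm with the brass end weight. Set each over the bar between the pivot and that arm's black sliding stop, slide it outward so that it drives the stop fully home to the end pin, and there press it firmly (about 15 N: at least 11, never over 20) before you let go. Never let the bar tip beyond 10 degrees, leave the bystanders where they stand, and finish with both weights hanging free, still pushed home, and the bar level and still.

Things in the scene. Friction and masses are not known exactly. Their poses are not given: they have to be found in the camera images.
- bar (a joint): tilt of the bar in rad, 0 = level; positive: plain arm down, brass-weight arm up. Sprung softly to level and damped (about 3.3 Nm/rad): the brass end weight alone tips it to -0.11; with the red weight home too it comes to about +0.11; with both home it is level within 0.045. Hung in the wrong order or on the wrong arm they tip it past 0.175 (10 degrees), a fault.
- bar_mid (a point): middle of the bar, on its pivot, 115 mm above the bench. The frame turns with the bar: y along it towards the brass end weight, x across it (pivot axis), z up. The bar is a steel flat 330 mm long, 10 mm thick (x), 16 mm high (z, its top 8 mm above this point).
- stand: fixed stand of the bar: dark base plate 100 (x) x 120 (y) x 12 mm with a grey fork 42 mm wide (x), 30 mm (y), its top 134 mm above the bench; origin under its centre, below the pivot. Its place and yaw vary.
- brass_drum (a point): centre of the brass end weight, a drum 40 mm across and 30 mm long, fixed on the +y tip of the bar, from 166 to 196 mm from the pivot; it marks the brass-weight arm (the other is the plain arm).
- stop_plain: black stop block, 24 (x) x 14 (y) x 30 (z) mm, on the plain (-y) arm; origin at its centre, on the bar's axis. Brake about 6 N. Home, against the pin near the tip, its origin is at y = -147 mm in the bar_mid frame; it starts 12 to 28 mm short of that. On its pivot side a brass face plate, the part that is pushed, stands 5 to 21 mm proud on screws, locked differently each time.
- stop_brass: the same stop block on the brass-weight (+y) arm; home its origin is at y = +147 mm in the bar_mid frame; it starts 12 to 28 mm short of that; its face plate too stands 5 to 21 mm proud, set on its own.
- red_weight: heavy saddle weight, 0.70 kg: upside-down steel U with red cheeks on both legs, upright, 66 (x) x 36 (y) x 92 (z) mm; origin at the centre of its underside. The slot runs along y, open below, 16 mm wide (21 in its lowest 11 mm), roof 50 mm above the origin: seated, the origin is 42 mm below bar_mid. Its y faces push the stop.
- yellow_weight: light saddle weight, 0.35 kg: same shape, origin, slot and roof, with narrower yellow cheeks, 46 (x) x 36 (y) x 92 (z) mm.
- red_tab (a point): centre of the red weight's steel grip tab on its top, 75 mm above its origin; the tab is 12 (x) x 24 (y) mm and reaches from 58 to 92 mm above the origin. Grip it from above, across x.
- yellow_tab (a point): centre of the yellow weight's grip tab, 75 mm above its origin; same sizes.
- v_block: bystander: small steel V-block, 44 x 40 x 32 mm, origin under its centre; leave it alone
- tin: bystander: round tin with a pale lid, 72 mm across, 50 mm high, origin under its centre; leave it alone
There are look-alikes about, which are no part of the job. What is shaped like the yellow_weight but purple is not meant.

How it is judged:
By the outcome, as a careful person would: the job done as asked, in the order asked, and still so for the second after the job is handed in, with the robot touching nothing.
It also fails if it takes over 64 s, if anything falls off the work surface, if the arm or the gripper's body presses on something with over 40 N, if the wrist force passes 120 N, or if a joint passes its speed limit or range.

### The arm

A 6-joint arm with a two-finger parallel gripper is mounted at the origin on a cart in front of the work surface, level with it; the furniture and walls round the work are solid. World frame = base frame: x ahead of the robot, y to its left, z up, the work surface at z = 0. Lengths are in m, angles in rad, forces in N, time in s.
With the tool pointing down it reaches from about 0.4 to 0.825 m from the base axis. Payload 7 kg.
Tool frame: the origin (TCP) lies midway between the tips of the shut fingers; the grasp point (between the pads) lies 19 mm behind it; z points along the fingers, y is the line along which they close (so a half turn about z gives the same grasp; the last joint's range is limited). The gripper opens to 88 mm and grips with 3 to 60 N. Pads are 19 mm wide; open, the fingers measure 130 mm over their backs; the gripper's body (78 mm by 193 mm) begins 47 mm behind the grasp point.
Start: joints at [1.475, 0.359, 0.012, 0, -1.224, -0.288], TCP at [0.253, 0.626, 0.227] pointing down, gripper open.
Joint ranges: [-3.07, 3.07], [-1.43, 2.12], [-1.02, 1.25], [-3.03, 1.67], [-3.05, -0], [-3.03, 3.03]. Speed limits (rad/s): [2.39, 2.39, 3.01, 3.14, 3.14, 3.14].

### API

Orientations are given as [roll, pitch, yaw] about the fixed x, y, z axes, in that order (R = Rz(yaw) Ry(pitch) Rx(roll)).
In Python, from station import telemetry, eyes, ticket, recognise, trace gives the robot as it stands. The module is installed in compiled form; this text tells all that it offers.
- The arm moves only by the tool servo_tool, never from a script. Its argument "series" is a list that holds one entry, the list of rows, each a list of 4 numbers: the shift along the tool's x, y, z in mm, then the turn about the tool's z in rad. In form: [[[x, y, z, roll], ...]]. A call has exactly 10 rows; each row shifts and turns the commanded pose from where the row before left it, along the tool's axes as they then stand; what a row does not reach is not made up. A row lasts 1/12 s, in which the tool goes at most 41.7 mm and 7.16 degrees, less where a joint would pass 70% of its speed; a pose out of reach is approached as far as the arm can. A call is refused whole if a number of a shift passes 41.7 or a number of a turn 0.125, either way. A call with a gripper value outside its range is refused whole. "claw" is the gripper's target within -1 to 1 (shut at 1, half-way at 0, fully open at -1), set as the call begins (left out, the last holds). The fingers move at their own pace and stop on an object; "grip_force" is the grip in N (left out, the last holds). Time passes only in rows, so rows that do not move let the fingers close, or fill a call up. It gives the time, the measured TCP pose, the force, the opening and the grip force at its end, in the units of the state.
- telemetry.get_state(): the state, without advancing time (a new reading comes with each control period).
- eyes.grab_frame(name): name is "side" or "top"; returns the picture (480x640x3 uint8, red, green, blue); there is no depth.
- eyes.calibration(name): a dict with "mtx" (3x3 intrinsics, pixels), "k1" (the pictures are not rectified: a ray, as slopes to the right and down, at radius r is drawn at 1 + k1 r^2 times it, then the intrinsics apply), "rvec" (rotation vector, rad) and "tvec" (3), from world to camera coordinates, as OpenCV has them. Camera axes: x right, y down, z forward; pixel columns grow to the right and rows downward; lengths in m; the calibration is good to about 2 mm. A picture is of the moment at which its call begins. calibration takes no time and is no camera call.
- ticket.job_done(): hands the job in; it is judged then, once.
Trained networks look in the newest picture that a camera, given by its name, has taken for a name from the list of things; names that differ only in an ending like _2 or _b are one class to them, and where a whole thing is asked for, a point or a joint stands for the part that bears it (a point fixed in the world has none). Each returns a list of dicts, best first, with "conf" (0 to 1); they miss things now and then, are a little off and sometimes report something else, mostly with a low value. They report only what shows in the picture. A call takes as long as a camera call. They do not tell look-alikes from the thing itself.
- recognise(camera, name): "position" ([x, y, z] in m, in world coordinates, good to about 4 mm: the middle of the surface that is visible of it).
- trace(camera, name): "mask" (480x640 bool, what is visible of it).
The state is a dict: "t": time; "q": joint angles; "qd": joint speeds; "joint_efforts": joint torques, N m; "eef_pos": TCP position; "ee_rot": TCP orientation; "force": force on the tool from outside, world axes, zero at the start; "moment": the same for the moment, N m; "width": finger opening in m; "gripper_force": force on a finger pad.
Only numpy, scipy, OpenCV 4.12 (cv2) and the standard library are available. Lean on these libraries where they do the work, as an engineer would, in place of code of your own. Each camera call takes 0.05 s, during which the arm holds its last target. There are 200 camera calls.

## Working session

There is one attempt and no reset: what is moved stays moved. The work goes in short steps, Python scripts to look and compute and a tool call to move; the robot and the scene stay as the last step left them, time stands still between calls to the robot, and variables do not carry over. Pictures are saved under pics/ and viewed, at most 10 in all, crops included, and the job is handed in when it is done.

Besides the shell and the picture viewer there is one more tool, called after ">>>" as name(argument=value, ...) on one line, values as JSON. servo_tool: Moves the arm, as the interface text tells. Its arguments: {"type":"object","properties":{"series":{"type":"array"},"claw":{"type":"number"},"grip_force":{"type":"number"}},"required":["series"]}

```bash
mkdir -p pics
cat > h.py <<'E'
import numpy as np, cv2
from station import telemetry, eyes, ticket, recognise, trace
def cal(n):
    c=eyes.calibration(n); R=cv2.Rodrigues(np.array(c['rvec'],float))[0]; return np.array(c['mtx'],float),float(c['k1']),R,np.array(c['tvec'],float).ravel()
def proj(n,P):
    K,k1,R,t=cal(n); p=np.atleast_2d(P)@R.T+t; s=p[:,:2]/p[:,2:]; s=s*(1+k1*(s**2).sum(1,keepdims=True)); return s@K[:2,:2].T+K[:2,2]
def ray(n,uv):
    K,k1,R,t=cal(n); d=np.linalg.solve(K[:2,:2],np.array(uv,float)-K[:2,2]); s=d.copy()
    for _ in range(20): s=d/(1+k1*(s@s))
    return -R.T@t, R.T@np.array([s[0],s[1],1])
def atz(n,uv,z):
    o,d=ray(n,uv); return o+d*(z-o[2])/d[2]
def tri(uv1,uv2,n1='side',n2='top'):
    o1,d1=ray(n1,uv1);o2,d2=ray(n2,uv2)
    a=np.linalg.lstsq(np.c_[d1,-d2],o2-o1,rcond=None)[0]; p=o1+a[0]*d1;q=o2+a[1]*d2
    return (p+q)/2,np.linalg.norm(p-q)
def save(n,f):
    im=eyes.grab_frame(n); cv2.imwrite('pics/'+f,im[:,:,::-1]); return im
E
python3 - <<'E'
from h import *
np.set_printoptions(precision=4,suppress=True)
a=save('top','t0.png'); b=save('side','s0.png')
for n in ('top','side'):
    K,k1,R,t=cal(n); print(n,'cam at',-R.T@t,'f',K[0,0],'fwd',R[2])
    for o in ['stand','brass_drum','stop_plain','stop_brass','red_weight','yellow_weight','red_tab','yellow_tab','v_block','tin']:
        print(o,[(np.round(d['position'],3).tolist(),round(d['conf'],2),np.round(proj(n,d['position'])[0]).tolist()) for d in recognise(n,o)[:3]])
s=telemetry.get_state(); print(s)
E
```

```text
top cam at [0.3658 0.0985 1.2753] f 595.8536082181458 fwd [ 0.1476 -0.0002 -0.989 ]
stand [([0.627, 0.018, 0.096], 0.68, [355.0, 210.0]), ([0.44, 0.162, 0.059], 0.62, [284.0, 303.0])]
brass_drum [([0.628, 0.045, 0.117], 0.71, [342.0, 207.0])]
stop_plain []
stop_brass [([0.634, 0.134, 0.116], 0.66, [297.0, 204.0]), ([0.451, -0.101, 0.042], 0.54, [412.0, 298.0])]
red_weight [([0.443, -0.1, 0.038], 0.82, [411.0, 302.0])]
yellow_weight [([0.54, 0.206, 0.059], 0.86, [263.0, 255.0]), ([0.442, 0.162, 0.061], 0.59, [284.0, 303.0]), ([0.631, 0.039, 0.116], 0.42, [345.0, 206.0])]
red_tab [([0.446, -0.101, 0.039], 0.64, [412.0, 301.0])]
yellow_tab [([0.446, 0.165, 0.055], 0.89, [283.0, 301.0]), ([0.533, 0.207, 0.059], 0.76, [263.0, 258.0]), ([0.634, 0.133, 0.114], 0.49, [297.0, 204.0])]
v_block [([0.436, 0.036, 0.029], 0.82, [345.0, 306.0])]
tin [([0.466, 0.334, 0.049], 0.82, [201.0, 292.0])]
side cam at [ 0.0719 -0.5525  0.3944] f 441.03683752982477 fwd [ 0.5283  0.7753 -0.3461]
stand [([0.628, -0.011, 0.083], 0.98, [407.0, 261.0]), ([0.444, 0.154, 0.034], 0.56, [278.0, 278.0])]
brass_drum [([
[... 370 characters left out ...]
5, [362.0, 340.0])]
yellow_tab [([0.536, 0.196, 0.039], 0.91, [306.0, 260.0]), ([0.444, 0.153, 0.038], 0.58, [278.0, 277.0])]
v_block [([0.429, 0.026, 0.023], 0.57, [306.0, 311.0])]
tin [([0.451, 0.304, 0.032], 0.81, [248.0, 256.0])]
{'t': 1.1, 'q': array([ 1.4751,  0.3586,  0.0119, -0.    , -1.2241, -0.2881]), 'qd': array([ 0.0009,  0.0017,  0.0011, -0.001 ,  0.0001,  0.    ]), 'joint_efforts': array([ -0.0008, -58.2405,  29.3307,   7.0022,   0.0125,  -0.    ]), 'eef_pos': array([0.2527, 0.6259, 0.2266]), 'ee_rot': array([ 3.1416, -0.    , -0.3838]), 'force': array([-0.5433, -0.1793, -0.6698]), 'moment': array([ 0.0195, -0.0497, -0.0047]), 'gripper_force': 0.0, 'width': 0.08766141850369405}
```

Run:
```python
import cv2
a=cv2.imread('pics/t0.png'); b=cv2.imread('pics/s0.png')
cv2.imwrite('pics/t0c.png',cv2.resize(a[140:350,180:460],None,fx=2.85,fy=2.85,interpolation=cv2.INTER_CUBIC))
cv2.imwrite('pics/s0c.png',cv2.resize(b[180:390,230:510],None,fx=2.85,fy=2.85,interpolation=cv2.INTER_CUBIC))
```

```text
(no output)
```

View pics/t0c.png

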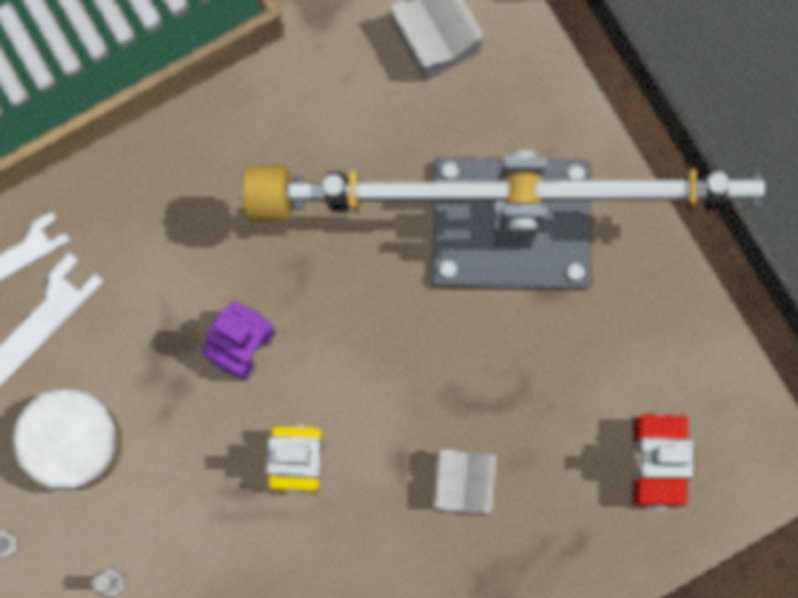

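View pics/s0c.png

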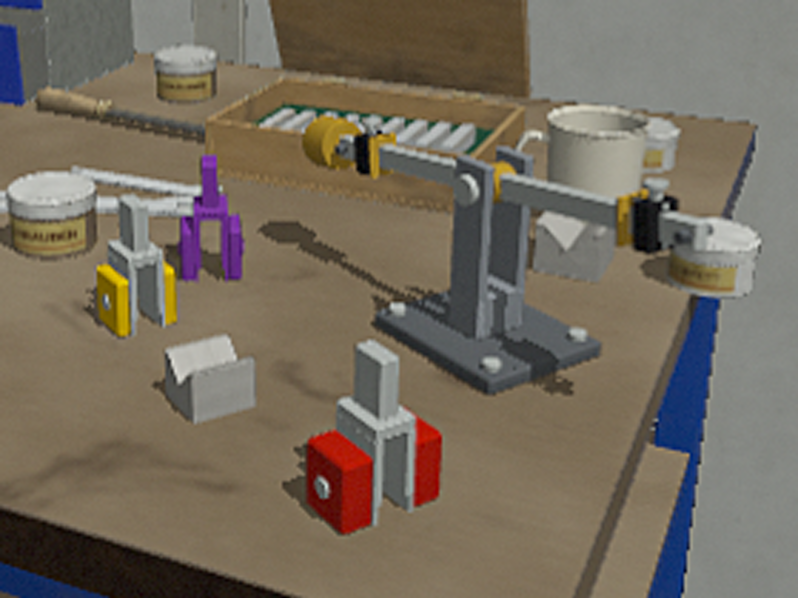

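Top view: red weight at (412,301), with the bar running along world y: brass drum at (274,207), plain tip at (448,206). There are two candidates for the yellow: yellow cheeks at (283,301) and purple at (263,258). The one with yellow cheeks on a steel U fits; the purple is the look-alike. The crop shows this clearly. Next I'll measure the bar line and the weight poses.

Run:
```python
from h import *
np.set_printoptions(precision=4,suppress=True)
a=cv2.imread('pics/t0.png'); b=cv2.imread('pics/s0.png')
B=a[:,:,0].astype(float)
pts=[]
for c in list(range(306,330,2))+list(range(337,350,2))+list(range(378,420,2)):
    col=B[196:216,c]; i=np.argmax(col); pk=np.median(np.sort(col)[-4:])
    def edge(d):
        j=i
        bg=col[max(0,i-8):i].min() if d<0 else col[i:i+9].min()
        th=(pk+bg)/2
        while 0<j+d<19 and col[j+d]>th: j+=d
        return j+d*(col[j]-th)/(col[j]-col[j+d])
    e0,e1=edge(-1),edge(1); pts.append((c,196+(e0+e1)/2,e1-e0))
pts=np.array(pts)
W=[]
for c,r,w in pts:
    z=.115
    for _ in range(5):
        P=atz('top',(c,r),z); z=.115-.11*(P[1]-0.018)
    W.append(P)
W=np.array(W); ok=pts[:,2]<10
f=np.polyfit(W[ok,1],W[ok,0],1); print('widths',np.round(pts[:,2],1)); print('bar x = ',f,'res',np.std(W[ok,0]-np.polyval(f,W[ok,1])), np.round((W[:,0]-np.polyval(f,W[:,1]))*1000,1))
def C(u,v): return (180+u/2.85,140+v/2.85)
for n,u,z in [('pivot',523,.123),('plain plate',688,.13),('stop_plain',718,.14),('plain tip',765,.14),('stop_brass',337,.115),('brass plate',357,.115),('drum in',290,.105),('drum out',245,.1)]:
    print(n,atz('top',C(u,188),z))
hsv=cv2.cvtColor(a,cv2.COLOR_BGR2HSV)
for n,l,h,win in [('red',(0,170,80),(8,255,255),(380,280,440,330)),('yel',(22,170,100),(35,255,255),(260,280,310,330))]:
    m=cv2.inRange(hsv,l,h); M=np.zeros_like(m); x0,y0,x1,y1=win; M[y0:y1,x0:x1]=m[y0:y1,x0:x1]
    uv=np.argwhere(M)[:,::-1]; print(n,len(uv),cv2.minAreaRect(uv.astype(np.float32)))
    for z in (.03,.05,): print(' bbox mid at z',z,atz('top',(uv.min(0)+uv.max(0))/2,z), 'lo',atz('top',(uv.min(0)),z),'hi',atz('top',uv.max(0),z))
# tabs from hand-read crop pixels (top of tab z=.092)
print('red tab',atz('top',C(673,453),.092),'yel tab',atz('top',C(295,450),.092))
hs=cv2.cvtColor(b,cv2.COLOR_BGR2HSV)
def CS(u,v): return (230+u/2.85,180+v/2.85)
print('tri red tab top', tri(CS(377,352),C(673,453)),'yel',tri(CS(133,200),C(295,450)))
print(telemetry.get_state()['t'])
```

```text
widths [ 5.1  5.1  5.1  5.2  5.4  5.4  5.3  5.3  5.3  5.4  5.3  5.3  5.1  5.1
  5.4  5.5  5.5  5.4  5.5  5.7  6.2 10.6  6.6  5.8  5.8  5.8  5.8  5.8
  5.8  5.9  5.8  5.7  5.7  5.8  6.4  6.   5.9  5.9  6.1  6. ]
bar x =  [0.0222 0.6296] res 0.00022186195458221642 [-0.1  0.1  0.1  0.2 -0.  -0.  -0.   0.  -0.  -0.1 -0.1 -0.1 -0.2 -0.2
 -0.   0.1 -0.1 -0.1 -0.1  0.1  0.5  5.   0.9  0.  -0.1 -0.   0.  -0.1
 -0.1 -0.1 -0.1 -0.1 -0.2 -0.1  0.5  0.1 -0.  -0.  -0.3 -0.3]
pivot [0.6281 0.0025 0.123 ]
plain plate [ 0.626  -0.1105  0.13  ]
stop_plain [ 0.6236 -0.1291  0.14  ]
plain tip [ 0.6234 -0.161   0.14  ]
stop_brass [0.6304 0.1318 0.115 ]
brass plate [0.6304 0.1178 0.115 ]
drum in [0.6329 0.1652 0.105 ]
drum out [0.6341 0.1973 0.1   ]
red 279 ((411.0, 301.0), (30.0, 18.0), 90.0)
 bbox mid at z 0.03 [ 0.4462 -0.1009  0.03  ] lo [ 0.4776 -0.083   0.03  ] hi [ 0.4151 -0.1187  0.03  ]
 bbox mid at z 0.05 [ 0.4449 -0.0977  0.05  ] lo [ 0.4758 -0.0801  0.05  ] hi [ 0.4143 -0.1152  0.05  ]
yel 121 ((282.9707946777344, 300.5261535644531), (17.084766387939453, 21.79971694946289), 3.1798300743103027)
 bbox mid at z 0.03 [0.4482 0.1659 0.03  ] lo [0.4702 0.1849 0.03  ] hi [0.4263 0.1471 0.03  ]
 bbox mid at z 0.05 [0.4469 0.1649 0.05  ] lo [0.4685 0.1835 0.05  ] hi [0.4253 0.1463 0.05  ]
red tab [ 0.4462 -0.1013  0.092 ] yel tab [0.4493 0.1616 0.092 ]
tri red tab top (array([ 0.4469, -0.1022,  0.0882]), np.float64(0.0010621945595561098)) yel (array([0.4489, 0.1619, 0.0902]), np.float64(0.0010902392956123935))
1.1
```

Run:
```python
import cv2,numpy as np
a=cv2.imread('pics/t0.png')
A=a[278:328,385:435];B=a[278:328,260:310];D=a[185:225,395:455]
f=lambda x,s:cv2.resize(x,s,interpolation=cv2.INTER_CUBIC)
cv2.imwrite('pics/z.png',np.hstack([f(A,(400,400)),f(B,(400,400))]))
```

```text
(no output)
```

View pics/z.png

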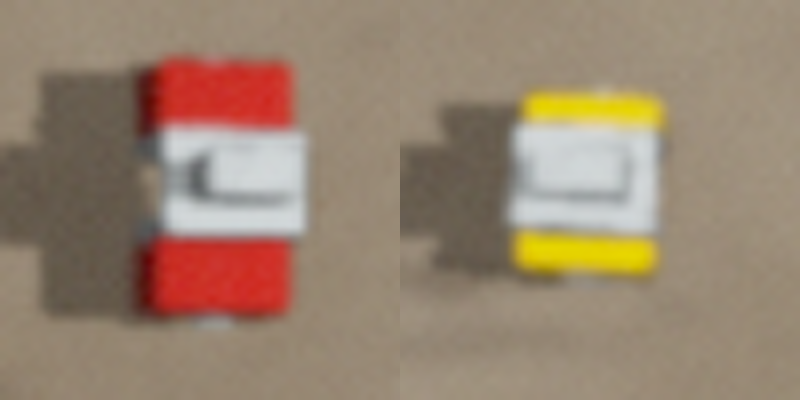

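Red tab centre is about (0.446, -0.101), yellow tab about (0.449, 0.162), and the triangulated heights of 0.088 and 0.090 match the 0.092 tab top. The bar line is x ≈ 0.628 + 0.022·y with the pivot at y ≈ 0.002. I'll work out the first swing of rows, then move.

Run:
```python
import numpy as np
yaw=-.3838
for k in range(10):
    d=np.array([.00965,-.03635])*1000;c,s=np.cos(yaw),np.sin(yaw)
    print([round(d@[c,s],1),round(d@[s,-c],1)]); yaw-=.1187
```

```text
[np.float64(22.6), np.float64(30.1)]
[np.float64(26.0), np.float64(27.2)]
[np.float64(29.0), np.float64(23.9)]
[np.float64(31.6), np.float64(20.3)]
[np.float64(33.8), np.float64(16.5)]
[np.float64(35.5), np.float64(12.3)]
[np.float64(36.7), np.float64(8.0)]
[np.float64(37.4), np.float64(3.6)]
[np.float64(37.6), np.float64(-0.8)]
[np.float64(37.2), np.float64(-5.3)]
```

>>> servo_tool(series=[[[22.6,30.1,0,0.1187],[26,27.2,0,0.1187],[29,23.9,0,0.1187],[31.6,20.3,0,0.1187],[33.8,16.5,0,0.1187],[35.5,12.3,0,0.1187],[36.7,8,0,0.1187],[37.4,3.6,0,0.1187],[37.6,-0.8,0,0.1187],[37.2,-5.3,0,0.1187]]], claw=-1, grip_force=50)

```text
t: 1.93
eef_pos: [0.3494, 0.2608, 0.2269]
ee_rot: [-3.141, 0.001, -1.576]
force: [1.0, 0.3, 1.1]
width: 0.0875
gripper_force: 0.0
```

>>> servo_tool(series=[[[39,-10.7,0,0],[39.5,-10.7,2,0],[39.5,-10.7,4,0],[39.5,-10.7,4,0],[39.5,-10.7,5,0],[39.5,-10.7,5,0],[39.5,-10.7,10,0],[38,-10.7,20,0],[30,-7,25,0],[17.6,-4,25,0]]])

```text
t: 2.77
eef_pos: [0.446, -0.099, 0.1276]
ee_rot: [-3.139, 0.0, -1.573]
force: [0.5, 0.3, -0.9]
width: 0.0873
gripper_force: 0.0
```

>>> servo_tool(series=[[[1,0,15,0],[0,0,15,0],[0,0,15,0],[0,0,12,0],[0,0,6,0],[0,0,2.5,0],[0,0,0,0],[0,0,0,0],[0,0,0,0],[0,0,0,0]]])

```text
t: 3.6
eef_pos: [0.4457, -0.0972, 0.0631]
ee_rot: [-3.14, 0.0, -1.571]
force: [0.5, -0.2, 0.0]
width: 0.0876
gripper_force: 0.0
```

>>> servo_tool(series=[[[0,0,0,0],[0,0,0,0],[0,0,0,0],[0,0,0,0],[0,0,0,0],[0,0,0,0],[0,0,0,0],[0,0,0,0],[0,0,0,0],[0,0,0,0]]], claw=1)

```text
t: 4.43
eef_pos: [0.4452, -0.0974, 0.0623]
ee_rot: [3.142, -0.0, -1.571]
force: [0.1, 0.2, 0.4]
width: 0.0266
gripper_force: 0.0
```

>>> servo_tool(series=[[[3,0,0,0],[0,0,0,0],[0,0,0,0],[0,0,0,0],[0,0,0,0],[0,0,0,0],[0,0,-5,0],[0,0,-15,0],[0,0,-20,0],[0,0,-20,0]]])

```text
t: 5.27
eef_pos: [0.4422, -0.1006, 0.1216]
ee_rot: [3.136, -0.0, -1.572]
force: [0.4, 0.4, -7.0]
width: 0.0118
gripper_force: 50.0
```

>>> servo_tool(series=[[[-4,-5,-20,0],[-4,-10,-25,0],[-4,-20,-25,0.022],[-4,-25,-20,0],[-4,-28,-5,0],[-4,-30,0,0],[-4,-30,0,0],[-4,-20,0,0],[-4,-10,0,0],[-4,-4,0,0]]])

```text
t: 6.1
eef_pos: [0.6271, -0.0634, 0.2149]
ee_rot: [3.136, -0.0, -1.594]
force: [-0.4, 0.1, -7.7]
width: 0.0118
gripper_force: 50.0
```

Run:
```python
from h import *
a=save('top','t1.png'); b=save('side','s1.png')
s=telemetry.get_state(); print(s['eef_pos'],s['ee_rot'],s['force'],s['t'])
A=cv2.imread('pics/t1.png')[165:245,320:450];B=cv2.imread('pics/s1.png')[190:300,360:500]
print(A.shape,B.shape)
f=lambda x,k:cv2.resize(x,None,fx=k,fy=k,interpolation=cv2.INTER_CUBIC)
A=f(A,4);B=f(B,2.6); 
o=np.zeros((600,800,3),np.uint8); o[:320,:520]=A; o[320:320+280,:364]=B[:280]; cv2.imwrite('pics/c1.png',o)
```

```text
[ 0.6264016  -0.0631524   0.21580743] [ 3.13776098e+00  2.09525484e-06 -1.59287108e+00] [ 0.02020873 -0.25371342 -6.743222  ] 6.2
(80, 130, 3) (110, 140, 3)
```

View pics/c1.png

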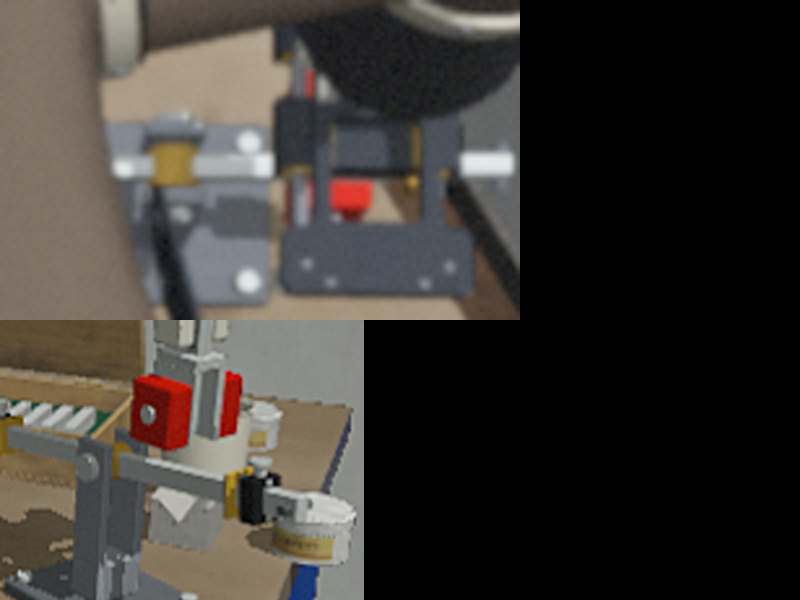

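The side crop shows the red weight held upright over the plain arm, between the fork and the stop's brass plate, with its slot above the bar. Now I'll lower it and watch the lateral force.

>>> servo_tool(series=[[[0,0,10,0],[0,0,8,0],[0,0,4,0],[0,0,4,0],[0,0,4,0],[0,0,4,0],[0,0,4,0],[0,0,4,0],[0,0,4,0],[0,0,4,0]]])

```text
t: 7.03
eef_pos: [0.6278, -0.0636, 0.167]
ee_rot: [-3.142, 0.0, -1.593]
force: [-0.6, -0.3, -6.0]
width: 0.012
gripper_force: 50.0
```

>>> servo_tool(series=[[[0,0,3,0],[0,0,3,0],[0,0,3,0],[0,0,3,0],[0,0,3,0],[0,0,3,0],[0,0,3,0],[0,0,3,0],[0,0,3,0],[0,0,2,0]]])

```text
t: 7.87
eef_pos: [0.6283, -0.064, 0.1387]
ee_rot: [-3.14, -0.001, -1.593]
force: [0.4, -3.0, -1.9]
width: 0.0118
gripper_force: 50.0
```

>>> servo_tool(series=[[[2,0,0,0],[3,0,0,0],[3,0,0.5,0],[3,0,0.5,0],[3,0,0.5,0],[3,0,0.5,0],[3,0,0,0],[2,0,0,0],[0,0,0,0],[0,0,0,0]]])

```text
t: 8.7
eef_pos: [0.6271, -0.0863, 0.1363]
ee_rot: [3.141, -0.001, -1.593]
force: [0.2, -1.6, -3.4]
width: 0.0113
gripper_force: 50.0
```

>>> servo_tool(series=[[[2,0,0,0],[2,0,0,0],[2,0,0,0],[2,0,0,0],[2,0,0,0],[2,0,0,0],[1,0,0,0],[1,0,0,0],[0,0,0,0],[0,0,0,0]]])

```text
t: 9.53
eef_pos: [0.627, -0.0986, 0.136]
ee_rot: [-3.142, 0.001, -1.593]
force: [-0.1, 6.5, -3.5]
width: 0.012
gripper_force: 50.0
```

>>> servo_tool(series=[[[1,0,0,0],[1,0,0,0],[1,0,0,0],[1,0,0,0],[1,0,0,0],[1,0,0,0],[0,0,0,0],[0,0,0,0],[0,0,0,0],[0,0,0,0]]])

```text
t: 10.37
eef_pos: [0.6268, -0.1045, 0.136]
ee_rot: [3.142, 0.002, -1.593]
force: [-0.4, 5.4, -5.2]
width: 0.0118
gripper_force: 50.0
```

>>> servo_tool(series=[[[0.6,0,0,0],[0.6,0,0,0],[0.6,0,0,0],[0.6,0,0,0],[0.6,0,0,0],[0.5,0,0,0],[0,0,0,0],[0,0,0,0],[0,0,0,0],[0,0,0,0]]])

```text
t: 11.2
eef_pos: [0.6268, -0.1063, 0.1355]
ee_rot: [-3.142, 0.004, -1.593]
force: [-0.3, 14.2, -4.9]
width: 0.0116
gripper_force: 50.0
```

>>> servo_tool(series=[[[0.3,0,0,0],[0,0,0,0],[0,0,0,0],[0,0,0,0],[0,0,0,0],[0,0,0,0],[0,0,0,0],[0,0,0,0],[0,0,0,0],[0,0,0,0]]])

```text
t: 12.03
eef_pos: [0.6268, -0.1064, 0.1355]
ee_rot: [-3.141, 0.004, -1.593]
force: [0.4, 15.0, -5.0]
width: 0.0117
gripper_force: 50.0
```

Run:
```python
from h import *
b=save('side','s2.png')
s=telemetry.get_state(); print(s['eef_pos'],s['ee_rot'],s['force'],s['moment'],s['t'])
B=cv2.imread('pics/s2.png')[180:300,350:500]
cv2.imwrite('pics/c2.png',cv2.resize(B,None,fx=5,fy=5,interpolation=cv2.INTER_CUBIC))
```

```text
[ 0.62679329 -0.10635971  0.13552191] [-3.14148172  0.00394145 -1.59254395] [-0.55164389 13.73880858 -5.67919328] [ 5.58683759  0.02097239 -0.00925432] 12.0833
```

View pics/c2.png

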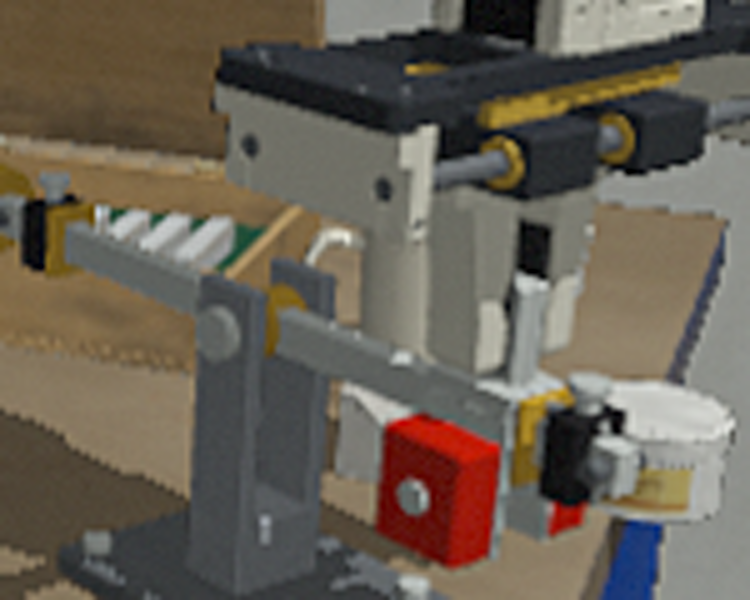

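The side view shows the red weight seated on the bar against the plate, with the stop against the end pin (pin at crop (600,465)). The press reads about 14.5 N. I'll ease off and lower until the bar carries the weight.

>>> servo_tool(series=[[[-0.7,0,0,0],[-0.7,0,0,0],[0,0,1,0],[0,0,1,0],[0,0,1,0],[0,0,1,0],[0,0,1,0],[0,0,1,0],[0,0,0,0],[0,0,0,0]]])

```text
t: 12.92
eef_pos: [0.6269, -0.107, 0.1309]
ee_rot: [-3.141, 0.001, -1.593]
force: [-1.4, 5.6, 1.0]
width: 0.0118
gripper_force: 50.0
```

>>> servo_tool(series=[[[-0.3,0,0,0],[0,0,0,0],[0,0,0,0],[0,0,0,0],[0,0,0.5,0],[0,0,0.5,0],[0,0,0.5,0],[0,0,0.5,0],[0,0,0,0],[0,0,0,0]]])

```text
t: 13.75
eef_pos: [0.627, -0.1071, 0.1292]
ee_rot: [-3.141, 0.001, -1.593]
force: [-3.2, 5.2, 3.1]
width: 0.0116
gripper_force: 50.0
```

Run:
```python
from h import *
np.set_printoptions(precision=4,suppress=True)
b=save('side','s3.png')
s=telemetry.get_state(); print(s['eef_pos'],s['force'],s['moment'],s['t'])
B=cv2.imread('pics/s3.png')
# predicted bar top-near edge & bottom-near edge for several tilts
for th in (-.11,-.05,0,.03,.06,.11):
    e=[]
    for yb in (-.165,-.06,.06,.15):
        y=yb*np.cos(th); z=.115+yb*np.sin(-(-th)) if False else .115+th*yb
        e.append([.6278+.0222*y-.005,.002+y,z+.008])
    print(th,np.round(proj('side',e),1).tolist())
o=cv2.resize(B[170:310,330:500],None,fx=4.2,fy=4.2,interpolation=cv2.INTER_CUBIC); cv2.imwrite('pics/c3.png',o); print(o.shape)
```

```text
[ 0.627  -0.1072  0.1292] [-1.8202  4.3615  3.372 ] [ 2.5144  0.9908 -0.0648] 13.8
-0.11 [[475.0, 257.9], [424.8, 245.5], [380.0, 234.3], [352.6, 227.5]]
-0.05 [[474.7, 264.0], [424.8, 247.4], [379.9, 232.5], [352.4, 223.4]]
0 [[474.2, 269.0], [424.7, 249.1], [380.0, 231.1], [352.4, 219.9]]
0.03 [[473.8, 271.9], [424.6, 250.0], [380.0, 230.2], [352.5, 217.9]]
0.06 [[473.3, 274.8], [424.5, 251.0], [380.1, 229.3], [352.6, 215.9]]
0.11 [[472.4, 279.5], [424.3, 252.6], [380.2, 227.9], [352.9, 212.5]]
(588, 714, 3)
```

View pics/c3.png

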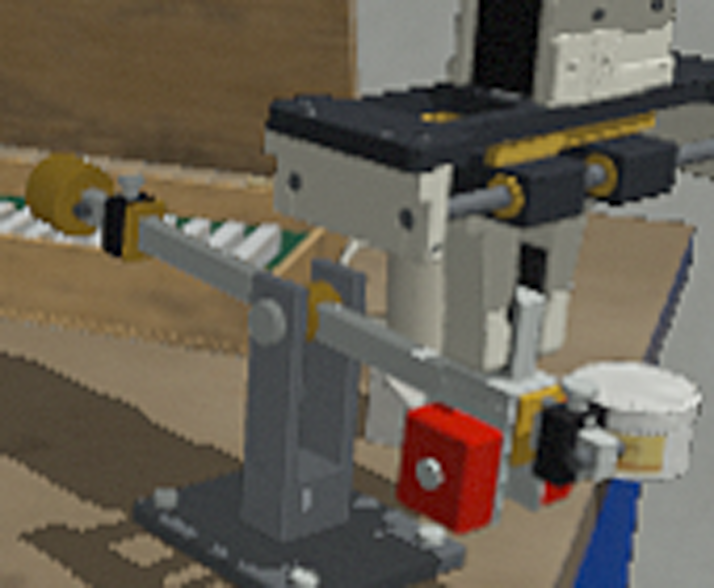

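>>> servo_tool(series=[[[-0.4,0,0,0],[0,0,0,0],[0,0,0,0],[0,0,0,0],[0,0,0,0],[0,0,0,0],[0,0,0,0],[0,0,0,0],[0,0,0,0],[0,0,0,0]]])

```text
t: 14.63
eef_pos: [0.627, -0.1073, 0.1284]
ee_rot: [-3.141, 0.0, -1.593]
force: [-1.3, 4.0, 4.2]
width: 0.0118
gripper_force: 50.0
```

Run:
```python
from h import *
np.set_printoptions(precision=4,suppress=True)
s=telemetry.get_state(); print(s)
a=cv2.imread('pics/t0.png'); cv2.imwrite('pics/c4.png',cv2.resize(a[60:240,340:520],None,fx=3.3,fy=3.3,interpolation=cv2.INTER_CUBIC))
```

```text
{'t': 14.6333, 'q': array([ 0.1369,  0.3707, -0.2068,  0.    , -0.9929, -0.1588]), 'qd': array([ 0.001 ,  0.0005,  0.0003, -0.0003, -0.0013, -0.0008]), 'joint_efforts': array([ -2.7008, -53.6667,  24.9509,   7.7372,   0.1546,   0.0472]), 'eef_pos': array([ 0.627 , -0.1073,  0.1284]), 'ee_rot': array([-3.1412,  0.    , -1.5927]), 'force': array([-1.2521,  4.0271,  4.246 ]), 'moment': array([ 2.4778,  0.3449, -0.0269]), 'gripper_force': 50.00097334384918, 'width': 0.011752588751801758}
```

View pics/c4.png

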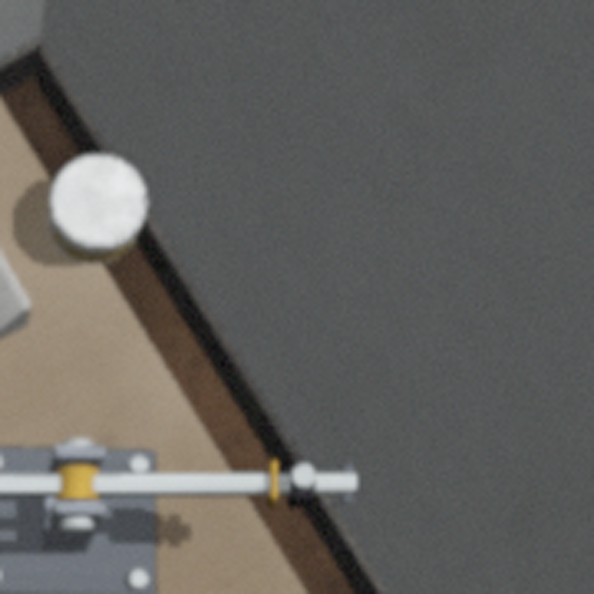

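>>> servo_tool(series=[[[-0.3,0,0.5,0],[0,0,0.5,0],[0,0,0.5,0],[0,0,0.5,0],[0,0,0,0],[0,0,0,0],[0,0,0,0],[0,0,0,0],[0,0,0,0],[0,0,0,0]]])

```text
t: 15.47
eef_pos: [0.627, -0.1072, 0.1265]
ee_rot: [-3.141, -0.0, -1.593]
force: [-0.5, 1.4, 4.2]
width: 0.0114
gripper_force: 50.0
```

>>> servo_tool(series=[[[0,0,-0.5,0],[0,0,0,0],[0,0,0,0],[0,0,0,0],[0,0,0,0],[0,0,0,0],[0,0,-10,0],[0,0,-20,0],[0,0,-20,0],[0,0,-20,0]]], claw=0.1)

```text
t: 16.3
eef_pos: [0.6268, -0.1071, 0.1984]
ee_rot: [3.142, -0.0, -1.593]
force: [1.0, -0.5, -0.1]
width: 0.0392
gripper_force: 0.0
```

Run:
```python
from h import *
b=save('side','s5.png')
s=telemetry.get_state(); print(s['eef_pos'],s['force'],s['width'],s['t'])
B=cv2.imread('pics/s5.png')
o=cv2.resize(B[170:310,330:500],None,fx=4.2,fy=4.2,interpolation=cv2.INTER_CUBIC); cv2.imwrite('pics/c5.png',o)
```

```text
[ 0.62891923 -0.10743147  0.20330456] [ 1.60279865 -0.79230366  5.52755525] 0.03956289653838009 16.35
```

View pics/c5.png

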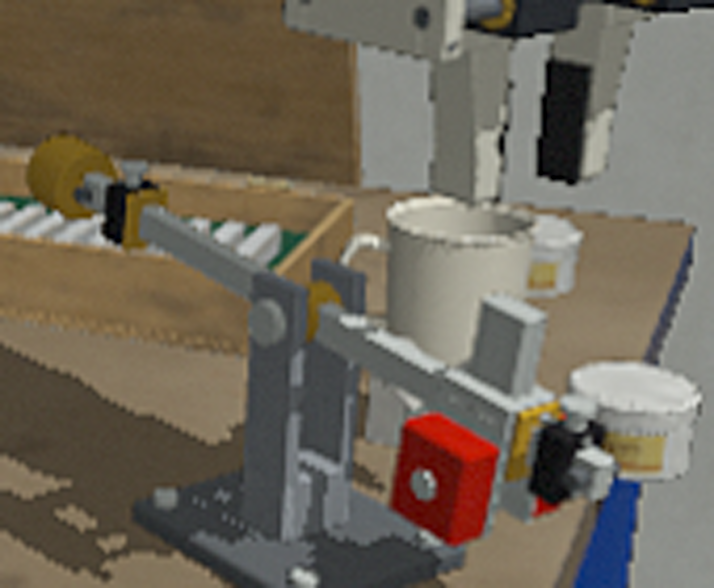

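The red weight hangs free in line with the bar, its face on the plate and the stop at the pin; tilt is about +0.1. Now the yellow weight.

>>> servo_tool(series=[[[-28,22,0,0],[-33,24,0,0],[-33,24,0,0.027],[-33,24,0,0],[-33,24,5,0],[-33,24,8,0],[-33,20,10,0],[-24,14,15,0],[-12,6,20,0],[-3,2,20,0]]])

```text
t: 17.18
eef_pos: [0.4531, 0.1676, 0.1197]
ee_rot: [-3.139, 0.002, -1.617]
force: [-0.2, 0.6, -1.0]
width: 0.0393
gripper_force: 0.0
```

>>> servo_tool(series=[[[3,2,10,0],[2,2,12,0],[0,0,12,0],[0,0,12,0],[0,0,8,0],[0,0,3,0],[0,0,1,0],[0,0,0,0],[0,0,0,0],[0,0,0,0]]])

```text
t: 18.02
eef_pos: [0.4496, 0.1604, 0.0615]
ee_rot: [-3.141, 0.001, -1.62]
force: [0.2, -0.8, 0.7]
width: 0.0391
gripper_force: 0.0
```

>>> servo_tool(series=[[[-1,0,0,0],[0,0,0,0],[0,0,0,0],[0,0,0,0],[0,0,0,0],[0,0,0,0],[0,0,0,0],[0,0,-5,0],[0,0,-15,0],[0,0,-20,0]]], claw=1)

```text
t: 18.85
eef_pos: [0.4478, 0.16, 0.0999]
ee_rot: [3.138, -0.003, -1.62]
force: [0.9, -0.2, -2.5]
width: 0.0116
gripper_force: 50.0
```

>>> servo_tool(series=[[[8,-5,-30,0],[14,-10,-35,0],[18,-20,-30,0],[18,-25,-15,0],[14,-30,-4,0],[9,-32,0,0],[5,-30,0,0],[2,-20,0,0],[1,-10,0,0],[0,-4,0,-0.027]]])

```text
t: 19.68
eef_pos: [0.6313, 0.0624, 0.2136]
ee_rot: [3.139, -0.001, -1.595]
force: [0.0, 0.4, -3.6]
width: 0.0118
gripper_force: 50.0
```

>>> servo_tool(series=[[[0,0,5,0],[0,0,5,0],[0,0,0,0],[0,0,0,0],[0,0,0,0],[0,0,0,0],[0,0,0,0],[0,0,0,0],[0,0,0,0],[0,0,0,0]]])

```text
t: 20.52
eef_pos: [0.6306, 0.0631, 0.205]
ee_rot: [-3.141, 0.0, -1.593]
force: [-0.9, 0.9, -3.6]
width: 0.0115
gripper_force: 50.0
```

Run:
```python
from h import *
b=save('side','s6.png')
s=telemetry.get_state(); print(s['eef_pos'],s['ee_rot'],s['force'],s['width'],s['t'])
B=cv2.imread('pics/s6.png')
o=cv2.resize(B[150:310,320:500],None,fx=3.7,fy=3.7,interpolation=cv2.INTER_CUBIC); cv2.imwrite('pics/c6.png',o)
```

```text
[0.63064765 0.06309102 0.20491125] [-3.14148527e+00  3.69783977e-05 -1.59281067e+00] [-1.00134336  0.37036967 -2.61074466] 0.011854551834182672 20.5667
```

View pics/c6.png

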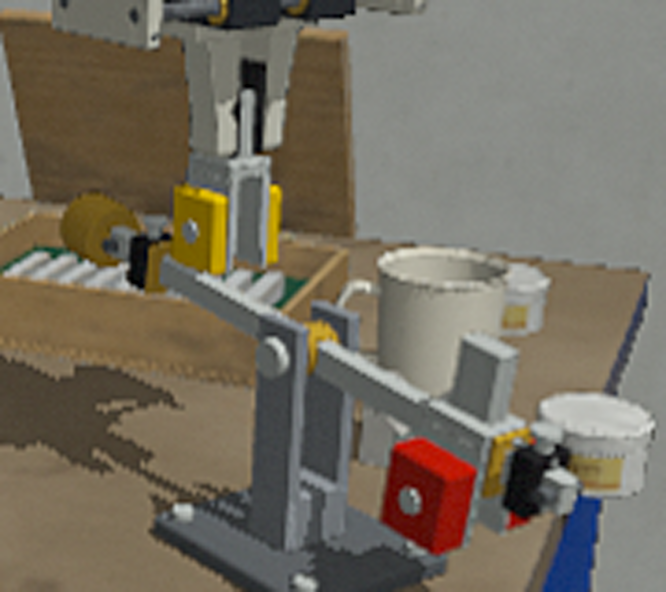

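The yellow weight is upright over the brass arm between the fork and the brass plate, and the red one still hangs home. Lowering.

>>> servo_tool(series=[[[0,1,3,0],[0,0,4,0],[0,0,5,0],[0,0,5,0],[0,0,5,0],[0,0,5,0],[0,0,6,0],[0,0,6,0],[0,0,6,0],[0,0,5,0]]])

```text
t: 21.4
eef_pos: [0.6296, 0.0631, 0.154]
ee_rot: [3.141, -0.0, -1.593]
force: [0.3, 0.5, -2.1]
width: 0.0119
gripper_force: 50.0
```

>>> servo_tool(series=[[[0,0,3,0],[0,0,3,0],[0,0,2,0],[0,0,2,0],[0,0,2,0],[0,0,1,0],[0,0,1,0],[0,0,1,0],[0,0,0,0],[0,0,0,0]]])

```text
t: 22.23
eef_pos: [0.6298, 0.0632, 0.14]
ee_rot: [-3.141, 0.0, -1.593]
force: [0.3, 0.5, -1.8]
width: 0.0114
gripper_force: 50.0
```

>>> servo_tool(series=[[[-3,0,1,0],[-4,0,0.5,0],[-4,0,0.5,0],[-4,0,0.5,0],[-4,0,0.5,0],[-4,0,0,0],[-4,0,0,0],[-3,0,0,0],[-2,0,0,0],[0,0,0,0]]])

```text
t: 23.07
eef_pos: [0.6305, 0.0958, 0.1369]
ee_rot: [-3.141, 0.0, -1.592]
force: [-0.0, 1.4, -0.4]
width: 0.0115
gripper_force: 50.0
```

>>> servo_tool(series=[[[-2,0,0,0],[-2,0,0,0],[-1.5,0,0,0],[-1.5,0,0,0],[-1.5,0,0,0],[-1.5,0,0,0],[-1,0,0,0],[0,0,0,0],[0,0,0,0],[0,0,0,0]]])

```text
t: 23.9
eef_pos: [0.6306, 0.1044, 0.1368]
ee_rot: [3.141, -0.002, -1.593]
force: [2.2, -8.0, -2.3]
width: 0.0114
gripper_force: 50.0
```

>>> servo_tool(series=[[[-1,0,0,0],[-1,0,0,0],[-1,0,0,0],[-1,0,0,0],[-1,0,0,0],[-1,0,0,0],[0,0,0,0],[0,0,0,0],[0,0,0,0],[0,0,0,0]]])

```text
t: 24.73
eef_pos: [0.6307, 0.1103, 0.1367]
ee_rot: [3.141, -0.002, -1.593]
force: [3.0, -8.2, -1.9]
width: 0.0116
gripper_force: 50.0
```

>>> servo_tool(series=[[[-0.6,-0.5,0,0],[-0.6,0,0,0],[-0.6,0,0,0],[-0.6,0,0,0],[-0.6,0,0,0],[0,0,0,0],[0,0,0,0],[0,0,0,0],[0,0,0,0],[0,0,0,0]]])

```text
t: 25.57
eef_pos: [0.6308, 0.113, 0.1365]
ee_rot: [3.14, -0.003, -1.594]
force: [2.9, -9.1, -2.5]
width: 0.0118
gripper_force: 50.0
```

>>> servo_tool(series=[[[-0.5,0,0,0],[-0.5,0,0,0],[-0.5,0,0,0],[-0.5,0,0,0],[-0.4,0,0,0],[0,0,0,0],[0,0,0,0],[0,0,0,0],[0,0,0,0],[0,0,0,0]]])

```text
t: 26.4
eef_pos: [0.6308, 0.1133, 0.1364]
ee_rot: [3.139, -0.005, -1.594]
force: [3.8, -15.8, -2.8]
width: 0.0114
gripper_force: 50.0
```

>>> servo_tool(series=[[[-0.2,0,0,0],[0,0,0,0],[0,0,0,0],[0,0,0,0],[0,0,0,0],[0,0,0,0],[0,0,0,0],[0,0,0,0],[0,0,0,0],[0,0,0,0]]])

```text
t: 27.23
eef_pos: [0.6308, 0.1133, 0.1364]
ee_rot: [3.139, -0.006, -1.594]
force: [3.2, -17.7, -3.5]
width: 0.0116
gripper_force: 50.0
```

>>> servo_tool(series=[[[0.7,0,0,0],[0.7,0,0,0],[0,0,0.5,0],[0,0,0.5,0],[0,0,0.5,0],[0,0,0,0],[0,0,0,0],[0,0,0,0],[0,0,0,0],[0,0,0,0]]])

```text
t: 28.07
eef_pos: [0.6308, 0.1133, 0.135]
ee_rot: [3.14, -0.004, -1.594]
force: [2.6, -11.4, -2.1]
width: 0.0117
gripper_force: 50.0
```

>>> servo_tool(series=[[[0.6,0,0.5,0],[0.6,0,0.5,0],[0.4,0,0,0],[0,0,0,0],[0,0,0,0],[0,0,0,0],[0,0,0,0],[0,0,0,0],[0,0,0,0],[0,0,0,0]]])

```text
t: 28.9
eef_pos: [0.6308, 0.1132, 0.1342]
ee_rot: [3.14, -0.002, -1.593]
force: [1.2, -5.8, -1.8]
width: 0.0116
gripper_force: 50.0
```

>>> servo_tool(series=[[[0.4,0,0.5,0],[0.3,0,0.5,0],[0,0,0.5,0],[0,0,0,0],[0,0,0,0],[0,0,0,0],[0,0,0,0],[0,0,0,0],[0,0,0,0],[0,0,0,0]]])

```text
t: 29.73
eef_pos: [0.6309, 0.1133, 0.1329]
ee_rot: [3.141, -0.001, -1.593]
force: [-1.9, -6.1, 1.4]
width: 0.0119
gripper_force: 50.0
```

>>> servo_tool(series=[[[0.5,0,0,0],[0.2,0,0,0],[0,0,0,0],[0,0,0,0],[0,0,0,0],[0,0,0,0],[0,0,0,0],[0,0,0,0],[0,0,0,0],[0,0,0,0]]])

```text
t: 30.57
eef_pos: [0.631, 0.1133, 0.1327]
ee_rot: [3.141, -0.0, -1.593]
force: [-3.5, -3.2, 2.7]
width: 0.0117
gripper_force: 50.0
```

>>> servo_tool(series=[[[0,0,0,0],[0,0,0,0],[0,0,0,0],[0,0,0,0],[0,0,0,0],[0,0,0,0],[0,0,-8,0],[0,0,-20,0],[0,0,-30,0],[0,0,-35,0]]], claw=0.1)

```text
t: 31.4
eef_pos: [0.6303, 0.1129, 0.2259]
ee_rot: [3.139, -0.001, -1.593]
force: [1.2, -0.2, 0.5]
width: 0.0394
gripper_force: 0.0
```

>>> servo_tool(series=[[[0,0,-20,0],[0,15,-15,0],[0,20,0,0],[0,20,0,0],[0,0,0,0],[0,0,0,0],[0,0,0,0],[0,0,0,0],[0,0,0,0],[0,0,0,0]]])

```text
t: 32.23
eef_pos: [0.5766, 0.1144, 0.2604]
ee_rot: [3.141, -0.0, -1.593]
force: [0.3, 0.3, -0.5]
width: 0.0394
gripper_force: 0.0
```

Run:
```python
from h import *
b=save('side','s7.png')
s=telemetry.get_state(); print(s['eef_pos'],s['force'],s['width'],s['t'])
B=cv2.imread('pics/s7.png')
o=cv2.resize(B[170:310,310:490],None,fx=4.2,fy=4.2,interpolation=cv2.INTER_CUBIC); cv2.imwrite('pics/c7.png',o)
for th in (-.045,0,.045):
    e=[[.6278+.0222*y-.005,.002+y,.123+th*y] for y in (-.165,-.06,.06,.09)]
    print(th,np.round((proj('side',e)-[310,170])*4.2).tolist())
```

```text
[0.57656554 0.11443048 0.26042055] [ 1.26454536 -0.01806477  1.1448596 ] 0.039018307337080504 32.2833
-0.045 [[692.0, 397.0], [482.0, 326.0], [294.0, 262.0], [253.0, 248.0]]
0 [[690.0, 416.0], [482.0, 332.0], [294.0, 256.0], [253.0, 240.0]]
0.045 [[687.0, 434.0], [481.0, 338.0], [294.0, 251.0], [254.0, 232.0]]
```

View pics/c7.png

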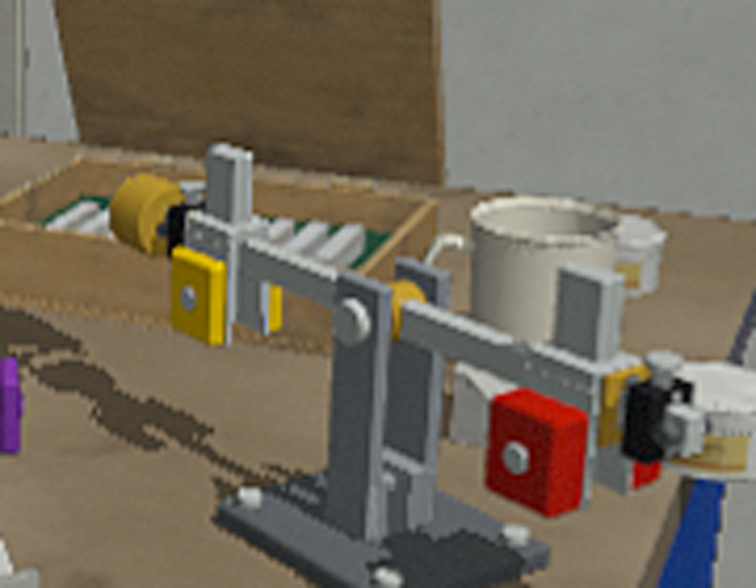

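Both weights hang in line on a level bar, with the red against its plate. I'll back the arm off and check stillness and any gaps numerically.

>>> servo_tool(series=[[[-20,10,0,0],[-30,15,0,0],[-35,15,0,0],[-35,10,0,0],[-35,10,0,0],[-35,0,0,0],[-30,0,0,0],[-20,0,0,0],[0,0,0,0],[0,0,0,0]]])

```text
t: 33.12
eef_pos: [0.5214, 0.3567, 0.2598]
ee_rot: [3.141, -0.001, -1.591]
force: [-0.2, -0.1, 0.2]
width: 0.0396
gripper_force: 0.0
```

Run:
```python
from h import *
b=save('side','s8.png'); a=save('top','t8.png')
s=telemetry.get_state(); print(s['eef_pos'],s['t'])
p=cv2.imread('pics/s7.png');q=cv2.imread('pics/s8.png')
r=(slice(200,290),slice(350,490)); g=lambda x:cv2.GaussianBlur(cv2.cvtColor(x,cv2.COLOR_BGR2GRAY),(5,5),0).astype(np.float32)
print('shift plain',cv2.phaseCorrelate(g(p)[235:295,420:480],g(q)[235:295,420:480]),'brass',cv2.phaseCorrelate(g(p)[205:255,345:380],g(q)[205:255,345:380]))
T=cv2.imread('pics/t8.png')
for y in list(np.arange(.086,.170,.004))+list(np.arange(-.166,-.08,.004)):
    P=np.round(proj('top',[[.6278+.0222*y,.002+y,.123]])[0],1); u,v=P.astype(int)
    print(round(float(y),3),P.tolist(),[T[v+k,u].tolist() for k in (-4,0,3)])
```

```text
[0.52155485 0.35525671 0.26048382] 33.2167
shift plain ((0.013353345786420334, 0.03827202411688191), 0.9812105290095011) brass ((0.01887745529094431, -0.011026415842092518), 0.9995537102222443)
0.086 [320.3, 205.3] [[125, 144, 156], [222, 221, 215], [141, 140, 136]]
0.09 [318.2, 205.3] [[125, 144, 156], [221, 219, 215], [143, 144, 140]]
0.094 [316.2, 205.3] [[122, 142, 152], [222, 221, 216], [142, 143, 139]]
0.098 [314.2, 205.2] [[200, 202, 199], [223, 221, 217], [204, 203, 199]]
0.102 [312.2, 205.2] [[218, 216, 212], [214, 213, 207], [215, 213, 208]]
0.106 [310.1, 205.2] [[213, 212, 207], [146, 144, 139], [170, 169, 163]]
0.11 [308.1, 205.1] [[219, 218, 212], [133, 132, 127], [159, 158, 154]]
0.114 [306.1, 205.1] [[219, 218, 212], [134, 133, 127], [161, 161, 156]]
0.118 [304.1, 205.1] [[217, 217, 212], [133, 132, 128], [158, 159, 152]]
0.122 [302.1, 205.0] [[217, 216, 210], [132, 132, 127], [163, 162, 157]]
0.126 [300.0, 205.0] [[214, 213, 206], [134, 134, 129], [168, 166, 160]]
0.13 [298.0, 204.9] [[205, 209, 205], [165, 164, 160], [162, 161, 155]]
0.134 [296.0, 204.9] [[167, 199, 
[... 1537 characters left out ...]
.1] [[217, 216, 211], [98, 97, 94], [192, 192, 187]]
-0.114 [421.6, 207.1] [[214, 212, 208], [95, 95, 91], [193, 192, 187]]
-0.11 [419.5, 207.1] [[214, 213, 207], [91, 91, 87], [194, 193, 189]]
-0.106 [417.5, 207.0] [[192, 191, 186], [89, 88, 85], [195, 193, 188]]
-0.102 [415.5, 207.0] [[151, 152, 146], [90, 91, 86], [197, 195, 191]]
-0.098 [413.5, 207.0] [[209, 208, 203], [148, 146, 141], [209, 208, 203]]
-0.094 [411.4, 206.9] [[184, 182, 178], [148, 147, 142], [160, 160, 154]]
-0.09 [409.4, 206.9] [[71, 74, 101], [159, 158, 153], [140, 138, 133]]
-0.086 [407.4, 206.9] [[65, 78, 112], [162, 161, 157], [140, 141, 136]]
-0.082 [405.3, 206.8] [[118, 140, 155], [158, 157, 151], [136, 135, 131]]
```

Both stop knobs read about ±0.148, so both stops are home. Each weight runs straight into its plate, and the bar moved less than 0.04 px between frames. Handing in.

```bash
python3 -c "
from station import ticket; print(ticket.job_done())"
```

```text
the job is handed in; nothing more can be done
None
```

The job is handed in at about 33 s: red was hung first on the plain arm, then yellow on the brass arm. Both were driven home and pressed (wrist readings about 15 N for red and 16–18 N for yellow), and both now hang free on a level, still bar. The judge returned no verdict.

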